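# Clear the parts washer lid and hold it at the stay mark

### The arm

A 7-joint arm with a two-finger parallel gripper is mounted at the origin on the work surface. World frame = base frame: x ahead of the robot, y to its left, z up, the work surface at z = 0. Lengths are in m, angles in rad, forces in N, time in s.
With the tool pointing down it reaches from about 0.35 to 0.9 m from the base axis. Payload 8.1 kg.
Tool frame: the origin (TCP) lies at the very end of the fingers, on their centre line; the grasp point (between the pads) lies 19 mm behind it; z points along the fingers, y is the direction in which the jaws open and shut (so a half turn about z gives the same grasp; the last joint's range is limited). The gripper opens to 85 mm and grips with 20 to 120 N. Pads are 22 mm wide; open, the fingers measure 114 mm over their backs; the gripper's body (76 mm by 85 mm) begins 54 mm behind the grasp point. The pads swing forward as they close: fully open they stand 13 mm farther back than shut.
Start: joints at [1.105, 0.434, 0.025, 1.573, -0.012, 1.134, -0.075], TCP at [0.222, -0.584, 0.231] pointing down, gripper open.
Joint ranges: [-2.62, 2.62], [-0.44, 2.09], [-1.27, 1.32], [0.08, 2.57], [-1.32, 4.46], [0.12, 2], [-2.74, 2.74]. Speed limits (rad/s): [2.22, 2.22, 3.01, 3.01, 3.14, 3.14, 3.14].

### API

Orientations are given as a unit quaternion [x, y, z, w].
In Python, from workcell import r gives the robot as it stands.
- The arm moves only by the tool step_arm, never from a script. Its argument "deltas" is a list of rows, each a list of 3 entries, a list of its own where there are three numbers: the shift along the tool's x, y, z in mm, then the turn, a rotation vector about the tool's x, y, z in rad, then the finger opening in mm, from 0 to 85.4. A call has 1 to 8 rows; each row shifts and turns the commanded pose from where the row before left it, along the tool's axes as they then stand; what a row does not reach is not made up. A row lasts 1/12 s, in which the tool goes at most 41.7 mm and 7.16 degrees, less where a joint would pass 70% of its speed; a pose out of reach is approached as far as the arm can. A call with a gripper value outside its range is refused whole. The fingers move at their own pace and stop on an object; "squeeze" is the grip in N (left out, the last holds). Time passes only in rows, so rows that do not move let the fingers close. It gives the time, the measured TCP pose, the force and the opening at its end, in the units of the state.
- r.get_obs(): the state, without advancing time (a new reading comes with each control period).
- r.camera(name): name is "side" or "top"; returns a dict with "frame" (480x640x3 uint8, red, green, blue), "fx", "fy", "cx", "cy" (pixels), "pose" (4x4, takes a point from camera to world coordinates). Camera axes: x right, y up, looking along -z (the intrinsics and any distortion apply to the point x, -y, -z); pixel columns grow to the right and rows downward; lengths in m; the calibration is good to about 2 mm. A picture is of the moment at which its call begins. There is no depth.
- r.close_job(): hands the job in, once; it reports no verdict.
Trained networks look in a picture, given as the dict that the camera call returned (one of the last four; its "shot" number tells which), for a name from the list of things; names that differ only in an ending like _2 or _b are one class to them, and where a whole thing is asked for, a point or a joint stands for the part that bears it (a point fixed in the world has none). Each returns a list of dicts, best first, with "score" (0 to 1); they miss things now and then, are a little off and sometimes report something else, mostly with a low value. They report only what shows in the picture. A call takes as long as a camera call.
- r.boxes_of(picture, thing): "location" ([column, row] in pixels, amid what is visible of it).
The state is a dict: "time": time; "joint_positions": joint angles; "qvel": joint speeds; "joint_torque": joint torques, N m; "tool_pos": TCP position; "ee_rot": TCP orientation; "contact_force": force on the tool from outside, world axes, zero at the start; "moment": the same for the moment, N m; "gripper_width": finger opening in m.
Only numpy, scipy, OpenCV 4.12 (cv2) and the standard library are available. Lean on these libraries where they do the work, as an engineer would, in place of code of your own. Each camera call takes 0.05 s, during which the arm holds its last target.

### The job

Lift the dip basket off the parts washer's lid by its hoop handle, keeping it level, and set it down standing in the drip tray without dropping it. Then raise the sprung lid by its handle until the pin hole in the lid's side arm sits in the middle, marked window of the quadrant stay (35 degrees open), and keep holding it there by the handle so that I can slip the stay pin in: you finish while still holding the lid, because it shuts if you let go. Leave the other things on the bench where they are.

Things in the scene. Friction and masses are not known exactly. Their poses are not given: they have to be found in the camera images.
- washer: parts washer, grey steel tub bolted to the bench, 260 (x) x 340 (y) x 140 mm high; top face of its shut lid 150 mm up. Origin: centre of its underside. z up, x from the lid's front edge to the hinge, y to its left. Hinge axis along y at x 137, z 145 mm. A quadrant stay (4 mm steel sector round the hinge axis) stands at y = 184 mm, up to 78 mm above the lid. A switch box juts 20 mm from the front
- lid (a joint): lid angle, rad: 0 shut (as at the start), grows as the front edge rises, to 1.3. Lid 272 (x) x 348 (y) x 8 mm. A torsion spring and its weight (0.63 kg) shut it when let go: holding it takes about 7 N, square to the lid, at its handle near shut, 10 N at 0.61. The marked middle window of the stay is at 0.61 rad (35 degrees), 0.55 to 0.67 within the window
- lid_handle: round steel bow handle on the lid near its front edge, turning with the lid. Bar 12 mm in diameter along its y axis (parallel to the hinge), 94 mm straight between two legs. Origin: middle of the bar's centre line, 38 mm above the lid's top face; with the lid shut at x -88, y 0, z 188 mm in the washer's frame: 225 mm in front of the hinge axis, 43 mm above it. z axis: the lid's normal
- pin_hole (a point): centre of the pin hole (7 mm) in the flat steel arm on the lid's +y side, 80 mm from the hinge axis; it moves with the lid
- stay_mark (a point): centre of the middle one of the three windows (each 11 degrees, 15 mm, long) in the quadrant stay, 80 mm from the hinge axis, 35 degrees up; a pointer tooth stands out of the stay's outer edge there. With the lid right, pin_hole is beside this point (6 mm apart along y, as the arm lies outside the plate)
- basket: steel wire dip basket with a few cleaned machine parts in it (they stay in place), 90 (x) x 130 (y) x 50 mm high, about 0.47 kg (+-25 %), standing on the shut lid behind the lid handle. Origin: centre of its underside; z up
- basket_handle: fixed hoop handle of the basket, part of it: round steel bar 10 mm in diameter running along the basket's y axis, 102 mm straight, on two legs at the basket's short sides. Origin: the middle of the bar's centre line, 95 mm above the basket's underside; axes as the basket's
- tray: shallow open steel drip tray, 160 (x) x 200 (y) x 18 mm high, walls and floor 3 mm thick, fixed on the bench to the left or to the right of the washer. Origin: centre of its underside; z up
- charger: battery charger with a battery on it, 130 (x) x 90 (y) x 90 mm high, on the other side of the washer from the tray; leave alone. Origin: centre of its underside
- spray_can: aluminium spray can, 58 mm in diameter, 170 mm high, upright at the right rear of the washer; leave alone. Origin: centre of its underside
- tape_roll: roll of masking tape lying flat, 96 mm in diameter, 24 mm high, at the left rear of the washer; leave alone. Origin: centre of its underside
- stay_pin: steel stay pin with a ring, 90 mm long, 14 mm thick, lying on the bench to the left between the robot and the washer; leave alone. Origin: on the bench under the middle of its shank

How it is judged:
By the outcome, as a careful person would: the job done as asked, in the order asked, and still so for the second after the job is handed in, while the arm keeps its last pose, push and grip.
It also fails if it takes over 59 s, if anything falls off the work surface, if the arm or the gripper's body presses on something with over 40 N, if the wrist force passes 120 N, or if a joint passes its speed limit or range.

## Working session

There is one attempt and no reset: what is moved stays moved. The work goes in short steps, Python scripts to look and compute and a tool call to move; the robot and the scene stay as the last step left them, time stands still between calls to the robot, and variables do not carry over. Pictures are saved under pics/ and viewed, and the job is handed in when it is done.

Besides the shell and the picture viewer there is one more tool, called after ">>>" by a JSON object that holds its "api" and its "payload", one argument or row to a line. step_arm: Moves the arm, as the interface text tells. Its arguments: {"type":"object","properties":{"deltas":{"type":"array","items":{"type":"array"}},"squeeze":{"type":"number"}},"required":["deltas"]}

```bash
ls; mkdir -p pics; python3 - <<'E'
from workcell import r
import cv2,json
o=r.get_obs()
print({k:o[k] for k in('time','tool_pos','ee_rot','contact_force','gripper_width')})
for n in('side','top'):
    p=r.camera(n); cv2.imwrite(f'pics/{n}0.png',p['frame'][:,:,::-1])
    print(n,{k:v for k,v in p.items() if k!='frame'})
    for t in ['washer','lid','lid_handle','pin_hole','stay_mark','basket','basket_handle','tray','charger','spray_can','tape_roll','stay_pin']:
        try: print(t,[([round(float(x)) for x in d['location']],round(d['score'],2)) for d in r.boxes_of(p,t)][:3])
        except Exception as e: print(t,e)
E
```

```text
pics
{'time': 0.0, 'tool_pos': array([ 0.22155906, -0.58386013,  0.23051328]), 'ee_rot': array([ 9.83600704e-01,  1.80358017e-01, -2.12790313e-04, -7.72129572e-04]), 'contact_force': array([-0.27710617,  0.09203937,  0.1620375 ]), 'gripper_width': 0.08539393979842655}
side {'fx': 500.8138352076735, 'fy': 500.8138352076735, 'cx': 332.41976031270997, 'cy': 240.68526784419413, 'pose': array([[-0.97198381,  0.16108372, -0.17117102,  0.33613011],
       [-0.23503208, -0.67450862,  0.69985573,  0.71541752],
       [-0.00272097,  0.72047911,  0.6934713 ,  0.85335425],
       [ 0.        ,  0.        ,  0.        ,  1.        ]]), 'shot': 1}
washer [([307, 282], 0.88), ([412, 405], 0.46)]
lid [([312, 263], 0.94)]
lid_handle [([336, 253], 0.95), ([178, 410], 0.55)]
pin_hole [([312, 265], 0.67)]
stay_mark [([304, 282], 0.72)]
basket [([277, 254], 0.59), ([279, 229], 0.32)]
basket_handle [([278, 232], 0.76)]
tray [([311, 269], 0.74), ([309, 436], 0.69)]
charger [([384, 176], 0.7), ([312, 263], 0.46)]
spray_can []
tape_roll [([183, 409], 0.69), ([278, 234], 0.69)]
stay_pin [([422, 412], 0.49)]
top {'fx': 515.4958857296913, 'fy': 515.4958857296913, 'cx': 318.83012274375267, 'cy': 242.27427533124066, 'pose': array([[ 0.02071228,  0.9971949 , -0.07192589,  0.4211643 ],
       [-0.9997363 ,  0.02137117,  0.00840318,  0.00460834],
       [ 0.00991674,  0.07173287,  0.99737458,  1.23282828],
       [ 0.        ,  0.        ,  0.        ,  1.        ]]), 'shot': 2}
washer [([306, 215], 0.67)]
lid [([310, 219], 0.92), ([304, 215], 0.75)]
lid_handle [([288, 247], 0.78), ([312, 218], 0.62)]
pin_hole [([289, 246], 0.6), ([310, 220], 0.58)]
stay_mark [([306, 216], 0.85)]
basket [([278, 195], 0.57)]
basket_handle [([277, 190], 0.64)]
tray [([160, 260], 0.91)]
charger [([478, 267], 0.57)]
spray_can [([465, 145], 0.76)]
tape_roll [([179, 132], 0.88)]
stay_pin [([207, 337], 0.68), ([306, 215], 0.57)]
```

View pics/side0.png

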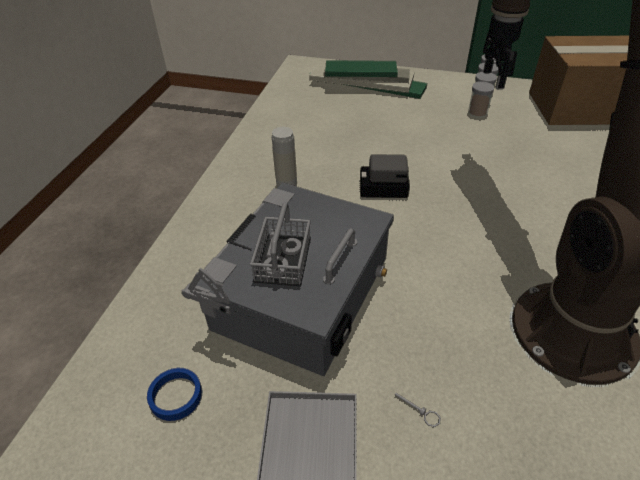

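View pics/top0.png

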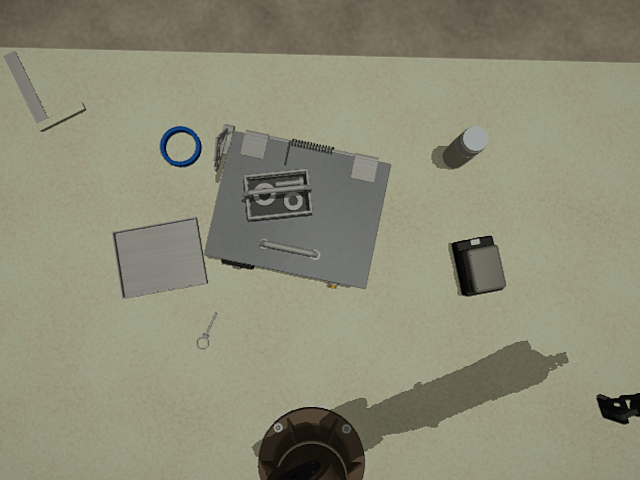

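The side view shows the washer with the basket on its lid (~278,250), the lid handle (~340,255) and the tray at the bottom (~310,436). In the top view the tray is at the left (160,258), and the washer is turned about 10° around (300,210). I'll zoom in next.

```bash
python3 - <<'E'
import cv2
t=cv2.imread('pics/top0.png'); s=cv2.imread('pics/side0.png')
cv2.imwrite('pics/tz.png',cv2.resize(t[120:300,195:400],None,fx=3.9,fy=3.3,interpolation=cv2.INTER_CUBIC)) 
cv2.imwrite('pics/tz2.png',cv2.resize(t[210:305,105:215],None,fx=6,fy=6,interpolation=cv2.INTER_CUBIC))
cv2.imwrite('pics/sz.png',cv2.resize(s[180:370,180:400],None,fx=3.6,fy=3.1,interpolation=cv2.INTER_CUBIC))
E
```

```text
(no output)
```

View pics/tz.png

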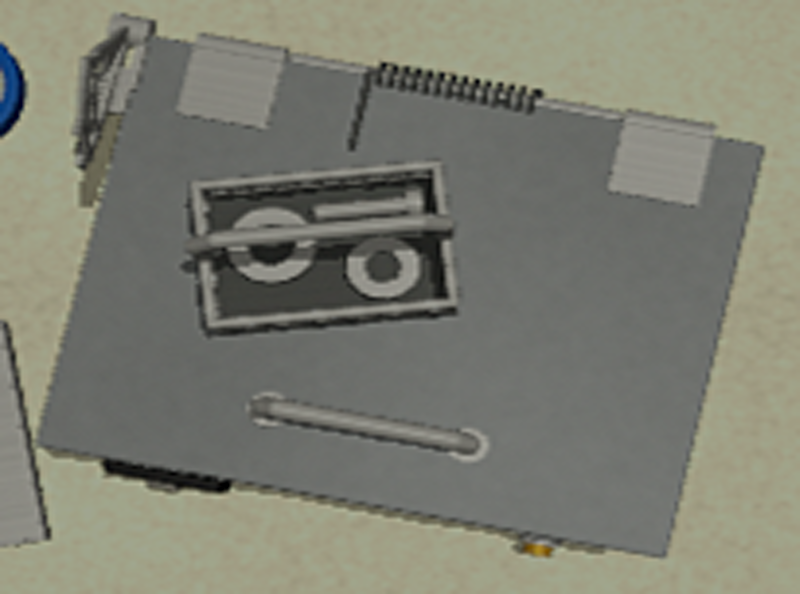

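View pics/tz2.png

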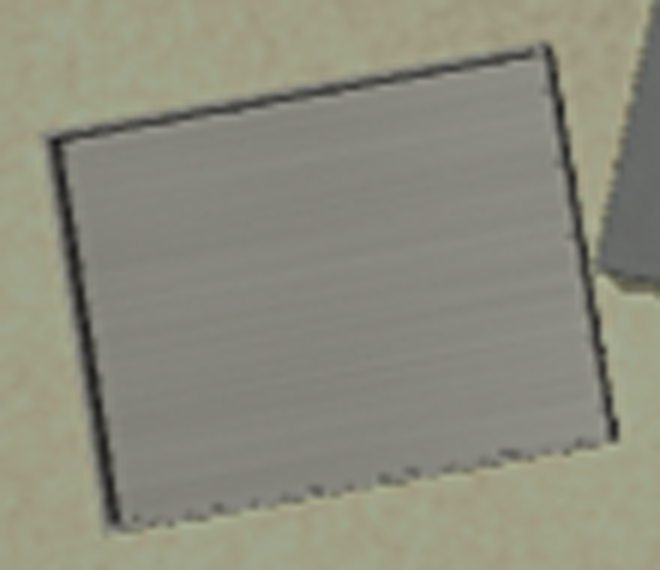

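View pics/sz.png

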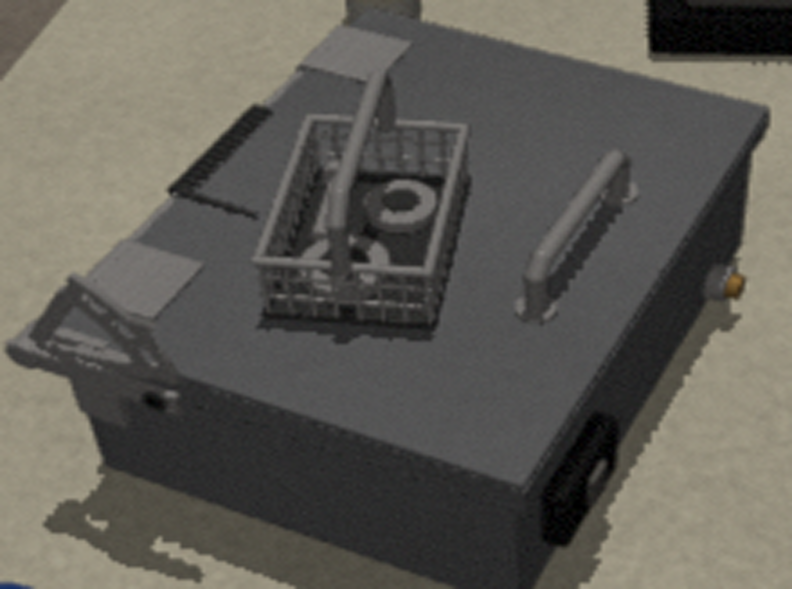

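```bash
cat > h.py <<'E'
import numpy as np
from scipy.optimize import least_squares
top=dict(f=515.4958857296913,c=(318.83012274375267,242.27427533124066),P=np.array([[ 0.02071228,  0.9971949 , -0.07192589,  0.4211643 ],[-0.9997363 ,  0.02137117,  0.00840318,  0.00460834],[ 0.00991674,  0.07173287,  0.99737458,  1.23282828],[0,0,0,1]]))
side=dict(f=500.8138352076735,c=(332.41976031270997,240.68526784419413),P=np.array([[-0.97198381,  0.16108372, -0.17117102,  0.33613011],[-0.23503208, -0.67450862,  0.69985573,  0.71541752],[-0.00272097,  0.72047911,  0.6934713 ,  0.85335425],[0,0,0,1]]))
def ray(cam,uv):
    d=np.array([(uv[0]-cam['c'][0])/cam['f'],-(uv[1]-cam['c'][1])/cam['f'],-1]); return cam['P'][:3,3],cam['P'][:3,:3]@d
def onz(cam,uv,z):
    o,d=ray(cam,uv); return o+d*(z-o[2])/d[2]
def proj(cam,p):
    q=cam['P'][:3,:3].T@(np.asarray(p)-cam['P'][:3,3]); return np.array([cam['c'][0]+cam['f']*q[0]/-q[2],cam['c'][1]-cam['f']*q[1]/-q[2]])
def tri(a,b):
    o1,d1=ray(top,a);o2,d2=ray(side,b)
    s=np.linalg.lstsq(np.c_[d1,-d2],o2-o1,rcond=None)[0]
    p,q=o1+s[0]*d1,o2+s[1]*d2
    return (p+q)/2,np.linalg.norm(p-q)
E
python3 - <<'E'
from h import *
np.set_printoptions(precision=4,suppress=True)
T=lambda x,y:(195+x*205/800-.5+.13,120+y/3.3-.5+.15)
S=lambda x,y:(180+x/3.6-.36,180+y/3.1-.35)
Q=lambda x,y:(105+x/6-.42,210+y/6-.42)
c=[onz(top,T(*p),.15) for p in [(40,447),(665,556),(764,147),(150,38)]]
print('lid',np.array(c)[:,:2]); c=np.array(c)
print([np.linalg.norm(c[i]-c[(i+1)%4]) for i in range(4)])
yax=(c[0]-c[1]+c[3]-c[2]); print('yaw washer',np.arctan2(-yax[0],yax[1]), np.arctan2(*( (c[3]-c[0]+c[2]-c[1])[[1,0]])), c.mean(0))
for n,pts,z in(('bask',[(195,245),(448,226)],.245),('lidh',[(265,408),(470,443)],.188)):
    a,b=[onz(top,T(*p),z) for p in pts]; d=a-b; print(n,a,b,'mid',(a+b)/2,'len',np.linalg.norm(d),'yaw',np.arctan2(-d[0],d[1]))
for n,pts,z in(('bask',[(340,200),(380,75)],.245),('lidh',[(540,255),(615,160)],.188)):
    a,b=[onz(side,S(*p),z) for p in pts]; d=a-b; print(n,a,b,'mid',(a+b)/2,'len',np.linalg.norm(d),'yaw',np.arctan2(-d[0],d[1]))
t=np.array([onz(top,Q(*p),.018) for p in [(48,137),(545,45),(617,438),(112,530)]]);print('tray',t,t.mean(0),[np.linalg.norm(t[i]-t[(i+1)%4]) for i in range(4)]); d=t[0]-t[1]+t[3]-t[2]; print(np.arctan2(-d[0],d[1]))
# basket rim z=.2
b=np.array([onz(top,T(*p),.20) for p in [(190,183),(440,162),(456,312),(207,332)]]);print('basket rim',b.mean(0),[np.linalg.norm(b[i]-b[(i+1)%4]) for i in range(4)])
d=b[0]-b[1]+b[3]-b[2]; print(np.arctan2(-d[0],d[1]))
E
```

```text
lid [[ 0.4672  0.2339]
 [ 0.405  -0.1033]
 [ 0.6694 -0.1536]
 [ 0.7332  0.1835]]
[np.float64(0.3428646889735752), np.float64(0.26911590992662426), np.float64(0.34316491278280015), np.float64(0.2707567313341621)]
yaw washer -0.18455309720350113 -0.18772186741423785 [0.5687 0.0401 0.15  ]
bask [0.583  0.1416 0.245 ] [0.5971 0.0167 0.245 ] mid [0.59   0.0791 0.245 ] len 0.12571874269810887 yaw 0.11196694996844293
lidh [0.492 0.11  0.188] [0.4727 0.0029 0.188 ] mid [0.4824 0.0565 0.188 ] len 0.10877579338665547 yaw -0.17820755985678605
bask [0.583  0.1335 0.245 ] [0.5971 0.0243 0.245 ] mid [0.59   0.0789 0.245 ] len 0.1101449741601211 yaw 0.12904620735977312
lidh [0.4921 0.0997 0.188 ] [0.4723 0.0099 0.188 ] mid [0.4822 0.0548 0.188 ] len 0.09192958472299922 yaw -0.21741887423638742
tray [[0.5217 0.4808 0.018 ]
 [0.5623 0.2875 0.018 ]
 [0.4084 0.2536 0.018 ]
 [0.3687 0.4485 0.018 ]] [0.4653 0.3676 0.018 ] [np.float64(0.19755217650281473), np.float64(0.15749864694137838), np.float64(0.1988709980159562), np.float64(0.15633331427944006)]
0.20408929713035856
basket rim [0.5906 0.0814 0.2   ] [np.float64(0.13035794395730216), np.float64(0.0932085733851455), np.float64(0.12897105759422384), np.float64(0.0924454172329184)]
0.12024391168074916
```

```bash
cat >> h.py <<'E'
from scipy.spatial.transform import Rotation as Rn
def need(o,pos,yaw,tilt=0.,ty=None):
    "tool-axis shift (mm) and turn to bring TCP to pos with tool x at world angle yaw, tool down"
    R=Rn.from_quat(o['ee_rot'])
    x=np.array([np.cos(yaw),np.sin(yaw),0]); z=np.array([0,0,-1.]); y=np.cross(z,x)
    Rt=Rn.from_matrix(np.c_[x,y,z])
    if tilt: Rt=Rn.from_rotvec(ty*tilt)*Rt
    print('t',round(o['time'],2),'pos',np.round(o['tool_pos'],4),'F',np.round(o['contact_force'],1),'w',round(o['gripper_width']*1000,1))
    print('shift',np.round(R.inv().apply((np.array(pos)-o['tool_pos'])*1000),1),'turn',np.round((R.inv()*Rt).as_rotvec(),4))
E
python3 - <<'E'
from h import *; from workcell import r
o=r.get_obs(); need(o,(.59,.079,.31),np.pi/2+.12)
E
```

```text
t 1.3 pos [ 0.2218 -0.5843  0.2313] F [-0.8  0.3 -0.2] w 85.4
shift [ 579.6 -489.5  -78.7] turn [ 1.0000e-04  0.0000e+00 -1.3281e+00]
```

>>> {"api": "step_arm", "payload": {
  "deltas": [
    [[20, -17, -10], [0, 0, 0], 85],
    [[25, -21, -10], [0, 0, 0], 85],
    [[25, -21, -10], [0, 0, 0], 85],
    [[25, -21, -10], [0, 0, 0], 85],
    [[25, -21, -10], [0, 0, 0], 85],
    [[25, -21, -10], [0, 0, 0], 85],
    [[25, -21, -10], [0, 0, 0], 85],
    [[25, -21, -10], [0, 0, 0], 85]
  ]
}}

```text
time: 1.97
tool_pos: [0.3464, -0.3604, 0.312]
ee_rot: [0.984, 0.18, 0.0, 0.0]
contact_force: [1.0, -0.0, -0.1]
gripper_width: 0.0851
```

>>> {"api": "step_arm", "payload": {
  "deltas": [
    [[25, -21, 0], [0, 0, 0], 85],
    [[25, -21, 0], [0, 0, 0], 85],
    [[25, -21, 0], [0, 0, 0], 85],
    [[25, -21, 0], [0, 0, 0], 85],
    [[25, -21, 0], [0, 0, 0], 85],
    [[25, -21, 0], [0, 0, 0], 85],
    [[25, -21, 0], [0, 0, 0], 85],
    [[25, -21, 0], [0, 0, 0], 85]
  ]
}}

```text
time: 2.63
tool_pos: [0.4738, -0.1323, 0.3116]
ee_rot: [0.984, 0.18, 0.0, 0.0]
contact_force: [0.3, -0.1, 0.6]
gripper_width: 0.0847
```

>>> {"api": "step_arm", "payload": {
  "deltas": [
    [[25, -21, 0], [0, 0, 0], 85],
    [[25, -21, 0], [0, 0, 0], 85],
    [[25, -21, 0], [0, 0, 0], 85],
    [[25, -21, 0], [0, 0, 0], 85],
    [[25, -21, 0], [0, 0, 0], 85],
    [[25, -21, 0], [0, 0, 0], 85],
    [[25, -21, 0], [0, 0, 0], 85],
    [[10, -9, 0], [0, 0, 0], 85]
  ]
}}

```text
time: 3.3
tool_pos: [0.5919, 0.0826, 0.311]
ee_rot: [0.983, 0.182, 0.0, -0.001]
contact_force: [-0.3, 0.4, 0.4]
gripper_width: 0.0851
```

>>> {"api": "step_arm", "payload": {
  "deltas": [
    [[0, 0, 0], [0, 0, -0.12], 85],
    [[0, 0, 0], [0, 0, -0.12], 85],
    [[0, 0, 0], [0, 0, -0.12], 85],
    [[0, 0, 0], [0, 0, -0.12], 85],
    [[0, 0, 0], [0, 0, -0.12], 85],
    [[0, 0, 0], [0, 0, -0.12], 85],
    [[0, 0, 0], [0, 0, -0.12], 85],
    [[0, 0, 0], [0, 0, -0.12], 85]
  ]
}}

```text
time: 3.97
tool_pos: [0.5908, 0.0771, 0.3113]
ee_rot: [0.788, 0.616, -0.0, 0.0]
contact_force: [0.7, -0.4, -0.1]
gripper_width: 0.0849
```

>>> {"api": "step_arm", "payload": {
  "deltas": [
    [[0, 0, 0], [0, 0, -0.12], 85],
    [[0, 0, 0], [0, 0, -0.12], 85],
    [[0, 0, 0], [0, 0, -0.12], 85],
    [[0, 0, 0], [0, 0, 0], 85],
    [[0, 0, 0], [0, 0, 0], 85]
  ]
}}

```text
time: 4.38
tool_pos: [0.5909, 0.0772, 0.3112]
ee_rot: [0.668, 0.744, -0.0, -0.0]
contact_force: [-0.3, 0.5, 0.4]
gripper_width: 0.0851
```

```bash
python3 - <<'E'
from h import *; from workcell import r
o=r.get_obs(); need(o,(.59,.079,.226),np.pi/2+.12); print(o['joint_positions'])
E
```

```text
t 4.38 pos [0.5909 0.0772 0.3112] F [-0.3  0.5  0.4] w 85.1
shift [ 1.9 -0.6 85.2] turn [-0.0002  0.0001 -0.0124]
[ 0.22897328  0.41314143 -0.65390747  1.48363098  0.25415279  1.33098298
 -0.33709734]
```

>>> {"api": "step_arm", "payload": {
  "deltas": [
    [[2, -1, 12], [0, 0, -0.012], 85],
    [[0, 0, 15], [0, 0, 0], 85],
    [[0, 0, 15], [0, 0, 0], 85],
    [[0, 0, 15], [0, 0, 0], 85],
    [[0, 0, 14], [0, 0, 0], 85],
    [[0, 0, 9], [0, 0, 0], 85],
    [[0, 0, 5], [0, 0, 0], 85],
    [[0, 0, 0], [0, 0, 0], 85]
  ]
}}

```text
time: 5.05
tool_pos: [0.5893, 0.0793, 0.2255]
ee_rot: [0.663, 0.749, -0.001, -0.0]
contact_force: [0.0, 0.2, 0.6]
gripper_width: 0.0848
```

```bash
python3 - <<'E'
from h import *; from workcell import r
import cv2
o=r.get_obs(); need(o,(.59,.079,.226),np.pi/2+.12)
p=r.camera('side')['frame'][:,:,::-1]
cv2.imwrite('pics/g1.png',cv2.resize(p[100:330,180:440],None,fx=3,fy=2.6,interpolation=cv2.INTER_CUBIC))
E
```

```text
t 5.05 pos [0.5893 0.0793 0.2255] F [0.  0.2 0.6] w 84.8
shift [-0.4  0.7 -0.5] turn [-0.0015  0.0002  0.0021]
```

View pics/g1.png

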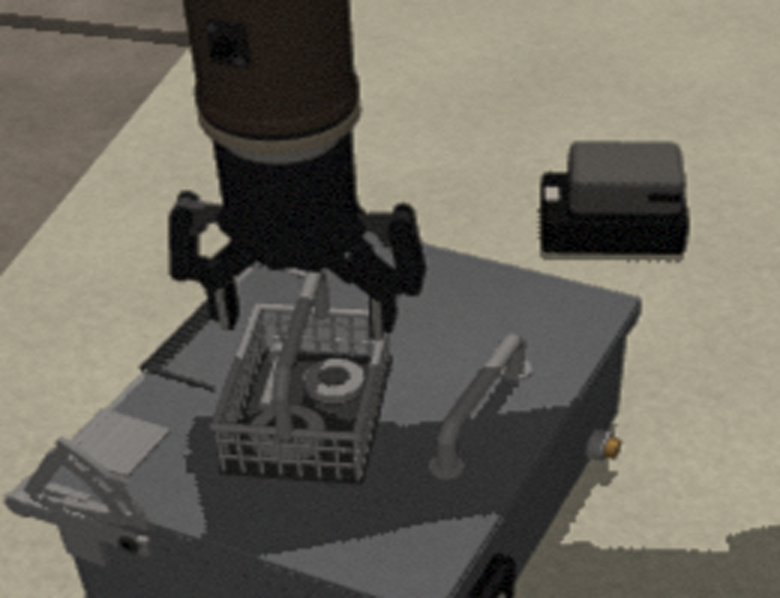

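The open fingers are on either side of the hoop bar (about 310,300 in the crop). Closing now.

>>> {"api": "step_arm", "payload": {
  "deltas": [
    [[0, 0, 0], [0, 0, 0], 40],
    [[0, 0, 0], [0, 0, 0], 25],
    [[0, 0, 0], [0, 0, 0], 12],
    [[0, 0, 0], [0, 0, 0], 0],
    [[0, 0, 0], [0, 0, 0], 0],
    [[0, 0, 0], [0, 0, 0], 0],
    [[0, 0, 0], [0, 0, 0], 0],
    [[0, 0, 0], [0, 0, 0], 0]
  ],
  "squeeze": 80
}}

```text
time: 5.77
tool_pos: [0.5903, 0.0797, 0.2267]
ee_rot: [0.662, 0.749, 0.001, 0.0]
contact_force: [2.4, -0.2, 1.8]
gripper_width: 0.0075
```

>>> {"api": "step_arm", "payload": {
  "deltas": [
    [[0, 0, 0], [0, 0, 0], 0],
    [[0, 0, 0], [0, 0, 0], 0]
  ]
}}

```text
time: 5.93
tool_pos: [0.5903, 0.0797, 0.2267]
ee_rot: [0.662, 0.749, 0.001, 0.0]
contact_force: [2.8, 0.5, 2.5]
gripper_width: 0.0075
```

```bash
python3 - <<'E'
from workcell import r
import cv2
p=r.camera('side')['frame'][:,:,::-1]
cv2.imwrite('pics/g2.png',cv2.resize(p[100:330,180:440],None,fx=3,fy=2.6,interpolation=cv2.INTER_CUBIC))
E
```

```text
(no output)
```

View pics/g2.png

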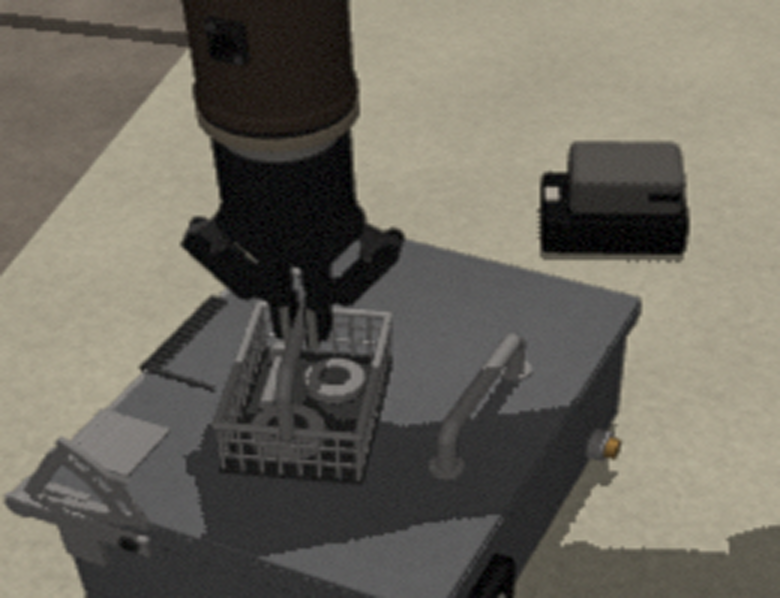

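The fingers have shut on the bar and stopped at 7.5 mm, and the basket is still in place. Next is a gentle test lift.

>>> {"api": "step_arm", "payload": {
  "deltas": [
    [[0, 0, -2], [0, 0, 0], 0],
    [[0, 0, -4], [0, 0, 0], 0],
    [[0, 0, -6], [0, 0, 0], 0],
    [[0, 0, -6], [0, 0, 0], 0],
    [[0, 0, -6], [0, 0, 0], 0],
    [[0, 0, -4], [0, 0, 0], 0],
    [[0, 0, -2], [0, 0, 0], 0],
    [[0, 0, 0], [0, 0, 0], 0]
  ]
}}

```text
time: 6.65
tool_pos: [0.5899, 0.0797, 0.257]
ee_rot: [0.662, 0.75, 0.0, 0.0]
contact_force: [-0.2, 0.2, -5.0]
gripper_width: 0.0074
```

```bash
python3 - <<'E'
from workcell import r
import cv2
p=r.camera('side')['frame'][:,:,::-1]
cv2.imwrite('pics/g3.png',cv2.resize(p[100:330,180:440],None,fx=3,fy=2.6,interpolation=cv2.INTER_CUBIC))
E
```

```text
(no output)
```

View pics/g3.png

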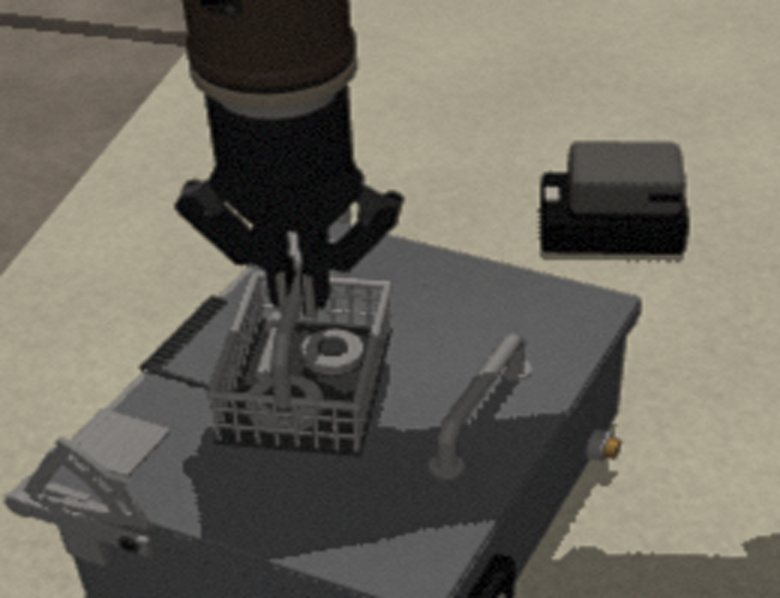

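The basket is lifted and looks level, and the load reads 5 N. I'll raise it further.

>>> {"api": "step_arm", "payload": {
  "deltas": [
    [[0, 0, -5], [0, 0, 0], 0],
    [[0, 0, -11], [0, 0, 0], 0],
    [[0, 0, -16], [0, 0, 0], 0],
    [[0, 0, -18], [0, 0, 0], 0],
    [[0, 0, -16], [0, 0, 0], 0],
    [[0, 0, -11], [0, 0, 0], 0],
    [[0, 0, -6], [0, 0, 0], 0],
    [[0, 0, 0], [0, 0, 0], 0]
  ]
}}

```text
time: 7.37
tool_pos: [0.5902, 0.0799, 0.3409]
ee_rot: [0.662, 0.75, 0.001, 0.001]
contact_force: [0.0, 0.0, -4.4]
gripper_width: 0.0078
```

```bash
python3 - <<'E'
from h import *; from workcell import r
o=r.get_obs(); need(o,(.4653,.3676,.34),np.pi/2+.204); print(o['joint_positions'])
E
```

```text
t 7.37 pos [0.5902 0.0799 0.3409] F [ 0.   0.  -4.4] w 7.8
shift [300.9 -88.4   0.7] turn [ 0.0023 -0.     -0.0801]
[ 0.22676415  0.39721078 -0.66064639  1.43406946  0.24419371  1.39074106
 -0.31516817]
```

Turning while I move would bend the path, so I'll translate in about 16 rows with soft ramps and then turn.

>>> {"api": "step_arm", "payload": {
  "deltas": [
    [[4, -1, 0], [0, 0, 0], 0],
    [[8, -2.5, 0], [0, 0, 0], 0],
    [[13, -4, 0], [0, 0, 0], 0],
    [[18, -5, 0], [0, 0, 0], 0],
    [[22, -6.5, 0], [0, 0, 0], 0],
    [[25, -7.5, 0], [0, 0, 0], 0],
    [[25, -7.5, 0], [0, 0, 0], 0],
    [[25, -7.5, 0], [0, 0, 0], 0]
  ]
}}

```text
time: 8.03
tool_pos: [0.5293, 0.2157, 0.3387]
ee_rot: [0.661, 0.75, -0.0, -0.0]
contact_force: [0.0, -0.2, -4.7]
gripper_width: 0.007
```

>>> {"api": "step_arm", "payload": {
  "deltas": [
    [[25, -7.5, 0], [0, 0, 0], 0],
    [[25, -7.5, 0], [0, 0, 0], 0],
    [[25, -7.5, 0], [0, 0, 0], 0],
    [[25, -7.5, 0], [0, 0, 0], 0],
    [[22, -6.5, 0], [0, 0, 0], 0],
    [[18, -5, 0], [0, 0, 0], 0],
    [[13, -4, 0], [0, 0, 0], 0],
    [[8, -2, 0], [0, 0, 0], 0]
  ]
}}

```text
time: 8.7
tool_pos: [0.4618, 0.3697, 0.339]
ee_rot: [0.661, 0.751, -0.0, -0.001]
contact_force: [-0.5, -1.0, -4.5]
gripper_width: 0.0075
```

>>> {"api": "step_arm", "payload": {
  "deltas": [
    [[0, 0, 0], [0, 0, -0.02], 0],
    [[0, 0, 0], [0, 0, -0.02], 0],
    [[0, 0, 0], [0, 0, -0.02], 0],
    [[0, 0, 0], [0, 0, -0.02], 0],
    [[0, 0, 0], [0, 0, 0], 0],
    [[0, 0, 0], [0, 0, 0], 0]
  ]
}}

```text
time: 9.2
tool_pos: [0.4647, 0.3665, 0.3393]
ee_rot: [0.632, 0.775, -0.0, 0.0]
contact_force: [-0.8, 0.0, -4.2]
gripper_width: 0.0074
```

```bash
python3 - <<'E'
from h import *; from workcell import r
import cv2
o=r.get_obs(); need(o,(.4653,.3676,.079),np.pi/2+.204); print(o['joint_positions'])
for n in('side','top'): cv2.imwrite(f'pics/m_{n}.png',r.camera(n)['frame'][:,:,::-1])
E
```

```text
t 9.2 pos [0.4647 0.3665 0.3393] F [-0.8  0.  -4.2] w 7.4
shift [  1.    0.8 260.3] turn [ 0.0001  0.0003 -0.0014]
[-0.24740063  0.41391287 -0.75443527  1.43935669  0.28354442  1.39956927
 -0.8050659 ]
```

View pics/m_side.png

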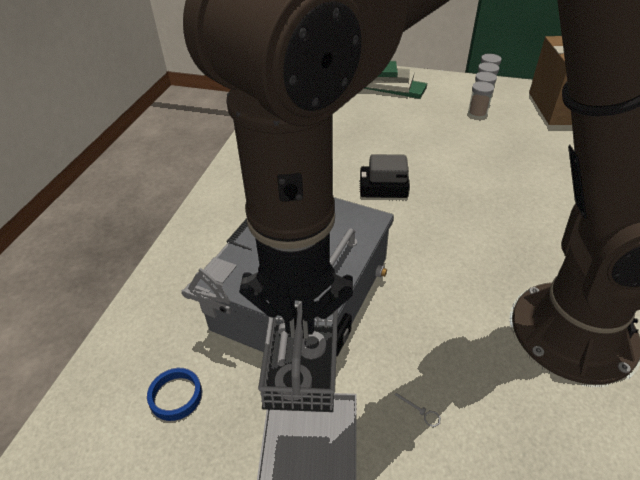

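View pics/m_top.png

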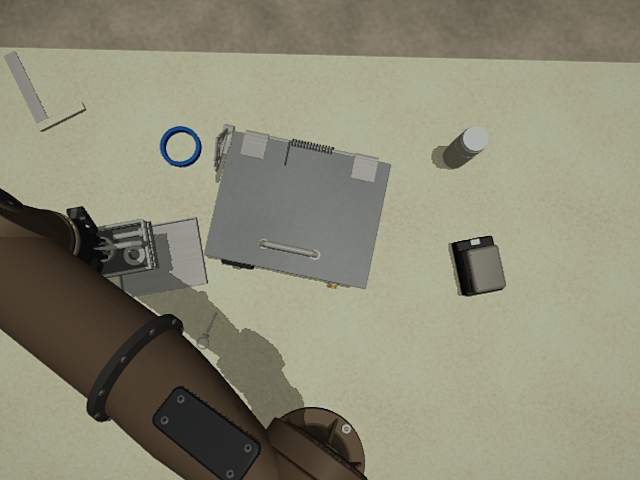

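The basket is held over the tray and lined up with it. In the top view it sits at (130,250), where perspective pushes it outward. Lowering.

>>> {"api": "step_arm", "payload": {
  "deltas": [
    [[1, 1, 5], [0, 0, 0], 0],
    [[0, 0, 12], [0, 0, 0], 0],
    [[0, 0, 18], [0, 0, 0], 0],
    [[0, 0, 20], [0, 0, 0], 0],
    [[0, 0, 20], [0, 0, 0], 0],
    [[0, 0, 20], [0, 0, 0], 0],
    [[0, 0, 20], [0, 0, 0], 0],
    [[0, 0, 20], [0, 0, 0], 0]
  ]
}}

```text
time: 9.97
tool_pos: [0.4649, 0.3684, 0.203]
ee_rot: [0.632, 0.775, -0.0, -0.0]
contact_force: [0.7, 0.7, -4.9]
gripper_width: 0.0074
```

>>> {"api": "step_arm", "payload": {
  "deltas": [
    [[0, 0, 20], [0, 0, 0], 0],
    [[0, 0, 20], [0, 0, 0], 0],
    [[0, 0, 20], [0, 0, 0], 0],
    [[0, 0, 16], [0, 0, 0], 0],
    [[0, 0, 12], [0, 0, 0], 0],
    [[0, 0, 8], [0, 0, 0], 0],
    [[0, 0, 6], [0, 0, 0], 0],
    [[0, 0, 3], [0, 0, 0], 0]
  ]
}}

```text
time: 10.63
tool_pos: [0.465, 0.3685, 0.0988]
ee_rot: [0.631, 0.775, -0.0, -0.0]
contact_force: [-0.7, -0.2, -4.5]
gripper_width: 0.0076
```

```bash
python3 - <<'E'
from h import *; from workcell import r
import cv2
o=r.get_obs(); need(o,(.4653,.3676,.079),np.pi/2+.204); print(o['joint_positions'])
s=r.camera('side')['frame'][:,:,::-1]
cv2.imwrite('pics/d_side.png',cv2.resize(s[260:480,180:460],None,fx=2.8,fy=2.6,interpolation=cv2.INTER_CUBIC))
cv2.imwrite('pics/d_top.png',r.camera('top')['frame'][:,:,::-1])
E
```

```text
t 10.63 pos [0.465  0.3685 0.0988] F [-0.7 -0.2 -4.5] w 7.6
shift [-1.   0.1 19.8] turn [-0.0002  0.     -0.0001]
[-0.30891473  0.61747178 -0.66527392  1.75745365  0.46244419  0.92876809
 -0.96427459]
```

View pics/d_side.png

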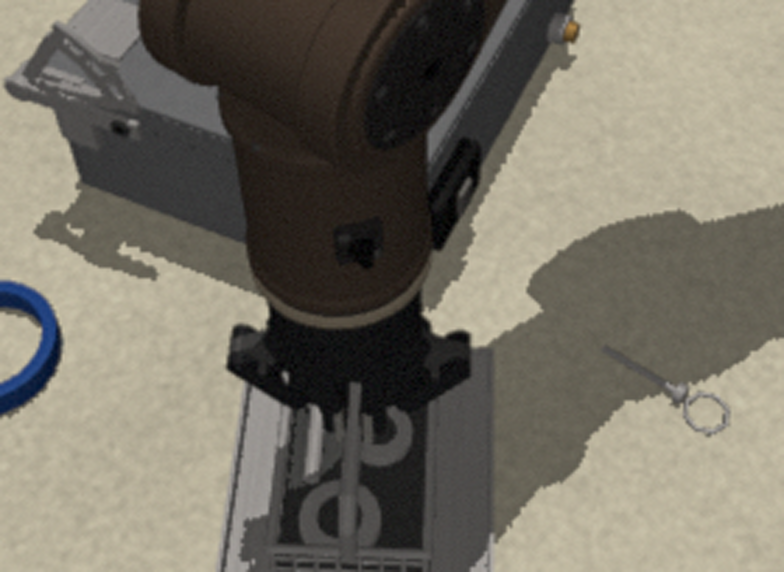

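View pics/d_top.png

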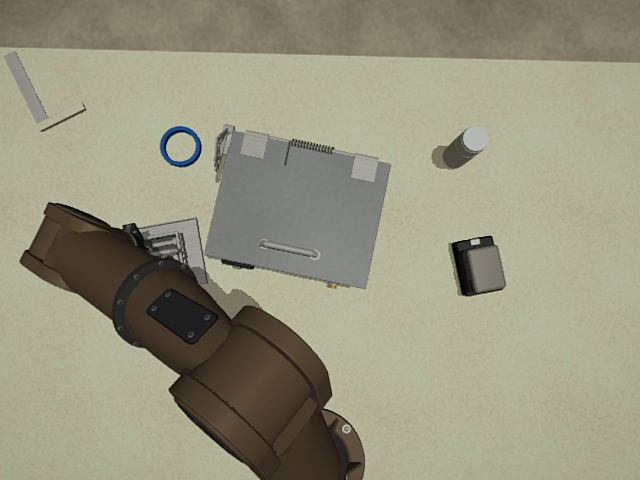

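The basket is centred over the tray, in both the crop from the side (~350,480) and the top view (~170,245). I'll lower it to contact.

>>> {"api": "step_arm", "payload": {
  "deltas": [
    [[0, 0, 4], [0, 0, 0], 0],
    [[0, 0, 4], [0, 0, 0], 0],
    [[0, 0, 4], [0, 0, 0], 0],
    [[0, 0, 2], [0, 0, 0], 0],
    [[0, 0, 2], [0, 0, 0], 0],
    [[0, 0, 1], [0, 0, 0], 0],
    [[0, 0, 1], [0, 0, 0], 0],
    [[0, 0, 0], [0, 0, 0], 0]
  ]
}}

```text
time: 11.4
tool_pos: [0.4649, 0.3684, 0.0812]
ee_rot: [0.631, 0.775, -0.0, -0.0]
contact_force: [0.0, -1.4, -4.7]
gripper_width: 0.0074
```

>>> {"api": "step_arm", "payload": {
  "deltas": [
    [[0, 0, 0.5], [0, 0, 0], 0],
    [[0, 0, 0.5], [0, 0, 0], 0],
    [[0, 0, 0], [0, 0, 0], 0]
  ]
}}

```text
time: 11.65
tool_pos: [0.465, 0.3685, 0.0804]
ee_rot: [0.631, 0.775, 0.0, 0.0]
contact_force: [0.0, 0.6, -4.2]
gripper_width: 0.0075
```

>>> {"api": "step_arm", "payload": {
  "deltas": [
    [[0, 0, 0.5], [0, 0, 0], 0],
    [[0, 0, 0.5], [0, 0, 0], 0],
    [[0, 0, 0], [0, 0, 0], 0]
  ]
}}

```text
time: 11.9
tool_pos: [0.4658, 0.3687, 0.0799]
ee_rot: [0.632, 0.775, 0.001, 0.0]
contact_force: [3.4, -0.3, 1.2]
gripper_width: 0.0075
```

>>> {"api": "step_arm", "payload": {
  "deltas": [
    [[0, 0, 0.5], [0, 0, 0], 0],
    [[0, 0, 0.5], [0, 0, 0], 0],
    [[0, 0, 0], [0, 0, 0], 0]
  ]
}}

```text
time: 12.15
tool_pos: [0.4667, 0.3689, 0.0794]
ee_rot: [0.632, 0.775, 0.001, 0.001]
contact_force: [4.5, -2.2, 5.0]
gripper_width: 0.0069
```

Contact. I'll ease off 0.5 mm and open.

>>> {"api": "step_arm", "payload": {
  "deltas": [
    [[0, 0, -0.5], [0, 0, 0], 0],
    [[0, 0, 0], [0, 0, 0], 12],
    [[0, 0, 0], [0, 0, 0], 20],
    [[0, 0, 0], [0, 0, 0], 35],
    [[0, 0, 0], [0, 0, 0], 50],
    [[0, 0, 0], [0, 0, 0], 60],
    [[0, 0, 0], [0, 0, 0], 60],
    [[0, 0, 0], [0, 0, 0], 60]
  ]
}}

```text
time: 12.82
tool_pos: [0.4647, 0.3684, 0.0787]
ee_rot: [0.631, 0.775, -0.0, -0.0]
contact_force: [-0.2, -0.1, 0.1]
gripper_width: 0.0597
```

```bash
python3 - <<'E'
from workcell import r
import cv2
s=r.camera('side')['frame'][:,:,::-1]
cv2.imwrite('pics/e_side.png',cv2.resize(s[260:480,180:460],None,fx=2.8,fy=2.6,interpolation=cv2.INTER_CUBIC))
E
```

```text
(no output)
```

View pics/e_side.png

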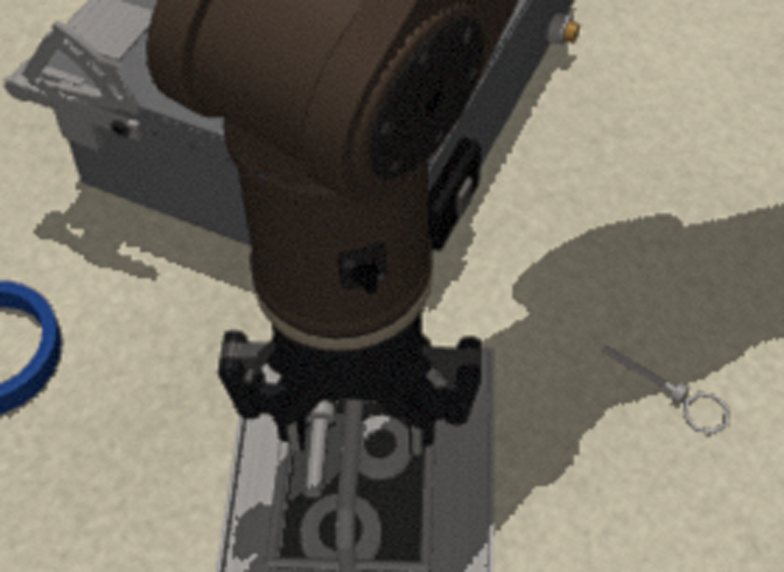

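The basket stands released in the tray with the fingers clear of the bar. Retreating upward.

>>> {"api": "step_arm", "payload": {
  "deltas": [
    [[0, 0, -6], [0, 0, 0], 75],
    [[0, 0, -12], [0, 0, 0], 85],
    [[0, 0, -20], [0, 0, 0], 85],
    [[0, 0, -28], [0, 0, 0], 85],
    [[0, 0, -32], [0, 0, 0], 85],
    [[0, 0, -32], [0, 0, 0], 85],
    [[0, 0, -32], [0, 0, 0], 85],
    [[0, 0, -28], [0, 0, 0], 85]
  ]
}}

```text
time: 13.53
tool_pos: [0.4647, 0.3689, 0.2724]
ee_rot: [0.631, 0.776, 0.001, 0.0]
contact_force: [-0.4, 0.7, -0.5]
gripper_width: 0.0852
```

```bash
python3 - <<'E'
from h import *; from workcell import r
o=r.get_obs(); need(o,(.4823,.0557,.27),np.pi/2-.186); print(o['joint_positions'])
E
```

```text
t 13.53 pos [0.4647 0.3689 0.2724] F [-0.4  0.7 -0.5] w 85.2
shift [-310.2  -46.3    1.9] turn [ 0.0015 -0.0017  0.3906]
[-0.25131018  0.45420996 -0.74571968  1.5503421   0.31827257  1.25986035
 -0.8392792 ]
```

>>> {"api": "step_arm", "payload": {
  "deltas": [
    [[-16, -2, -2], [0, 0, 0], 85],
    [[-28, -4, 0], [0, 0, 0], 85],
    [[-28, -4, 0], [0, 0, 0], 85],
    [[-28, -4, 0], [0, 0, 0], 85],
    [[-28, -4, 0], [0, 0, 0], 85],
    [[-28, -4, 0], [0, 0, 0], 85],
    [[-28, -4, 0], [0, 0, 0], 85],
    [[-28, -4, 0], [0, 0, 0], 85]
  ]
}}

```text
time: 14.2
tool_pos: [0.4782, 0.1538, 0.272]
ee_rot: [0.631, 0.776, 0.0, 0.0]
contact_force: [0.1, -0.8, -0.5]
gripper_width: 0.0849
```

>>> {"api": "step_arm", "payload": {
  "deltas": [
    [[-28, -4, 0], [0, 0, 0], 85],
    [[-28, -4, 0], [0, 0, 0], 85],
    [[-28, -5, 0], [0, 0, 0], 85],
    [[-14, -3, 0], [0, 0, 0], 85],
    [[0, 0, 0], [0, 0, 0.1], 85],
    [[0, 0, 0], [0, 0, 0.1], 85],
    [[0, 0, 0], [0, 0, 0.1], 85],
    [[0, 0, 0], [0, 0, 0.09], 85]
  ]
}}

```text
time: 14.87
tool_pos: [0.4826, 0.0558, 0.272]
ee_rot: [0.771, 0.636, 0.001, 0.0]
contact_force: [0.5, 0.0, -0.2]
gripper_width: 0.0848
```

```bash
python3 - <<'E'
from h import *; from workcell import r
import cv2
o=r.get_obs(); need(o,(.4823,.0557,.169),np.pi/2-.186); print(o['joint_positions'])
cv2.imwrite('pics/f_side.png',r.camera('side')['frame'][:,:,::-1])
cv2.imwrite('pics/f_top.png',r.camera('top')['frame'][:,:,::-1])
E
```

```text
t 14.87 pos [0.4826 0.0558 0.272 ] F [ 0.5  0.  -0.2] w 84.8
shift [ -0.2  -0.4 103. ] turn [ 0.0012 -0.0004 -0.005 ]
[ 0.3090978   0.2386079  -0.64313966  1.80126714  0.1560545   1.15141833
 -0.57507891]
```

View pics/f_side.png

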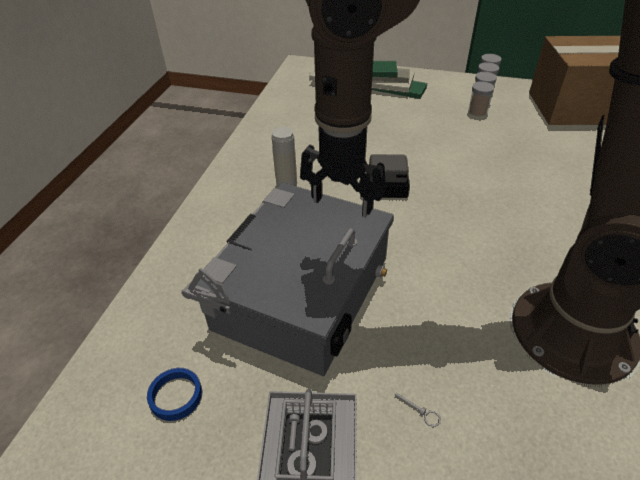

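View pics/f_top.png

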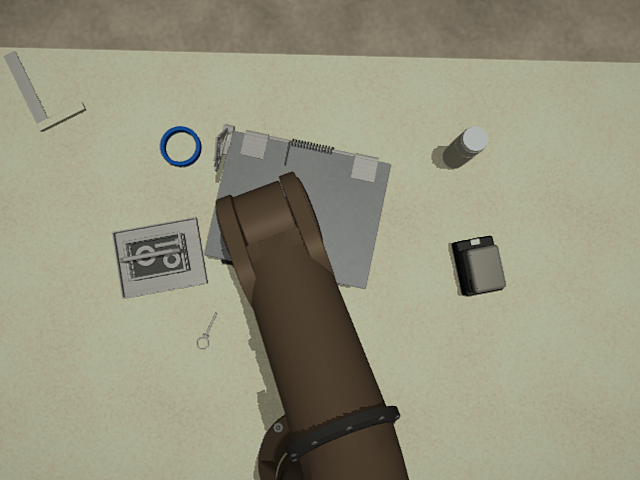

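The basket stands centred in the tray (top view 157,257) and the tool is above the lid handle. Descending.

>>> {"api": "step_arm", "payload": {
  "deltas": [
    [[0, 0, 10], [0, 0, -0.005], 85],
    [[0, 0, 18], [0, 0, 0], 85],
    [[0, 0, 20], [0, 0, 0], 85],
    [[0, 0, 18], [0, 0, 0], 85],
    [[0, 0, 15], [0, 0, 0], 85],
    [[0, 0, 12], [0, 0, 0], 85],
    [[0, 0, 7], [0, 0, 0], 85],
    [[0, 0, 3], [0, 0, 0], 85]
  ]
}}

```text
time: 15.63
tool_pos: [0.4819, 0.0555, 0.1666]
ee_rot: [0.767, 0.641, -0.001, -0.001]
contact_force: [0.8, 0.4, 0.7]
gripper_width: 0.0851
```

```bash
python3 - <<'E'
from h import *; from workcell import r
import cv2
o=r.get_obs(); need(o,(.4823,.0557,.169),np.pi/2-.186); print(o['joint_positions'])
p=r.camera('side')['frame'][:,:,::-1]
cv2.imwrite('pics/h1.png',cv2.resize(p[150:330,220:440],None,fx=3.5,fy=3.2,interpolation=cv2.INTER_CUBIC))
E
```

```text
t 15.63 pos [0.4819 0.0555 0.1666] F [0.8 0.4 0.7] w 85.1
shift [ 0.2  0.3 -2.4] turn [-0.0018  0.0003  0.0074]
[ 0.2640973   0.35144477 -0.61636037  1.9488347   0.25216504  0.91934459
 -0.65675494]
```

View pics/h1.png

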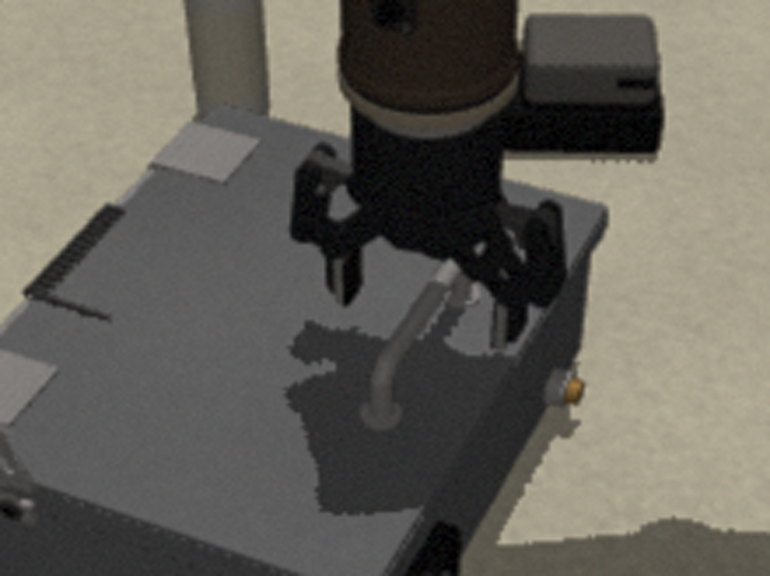

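The bar (crop ~440,285) is between the fingers. Closing at 100 N, with a 2 mm shift up.

>>> {"api": "step_arm", "payload": {
  "deltas": [
    [[0, 0, -2], [0, 0, 0.006], 50],
    [[0, 0, 0], [0, 0, 0], 25],
    [[0, 0, 0], [0, 0, 0], 12],
    [[0, 0, 0], [0, 0, 0], 0],
    [[0, 0, 0], [0, 0, 0], 0],
    [[0, 0, 0], [0, 0, 0], 0],
    [[0, 0, 0], [0, 0, 0], 0],
    [[0, 0, 0], [0, 0, 0], 0]
  ],
  "squeeze": 100
}}

```text
time: 16.35
tool_pos: [0.4829, 0.0555, 0.1701]
ee_rot: [0.77, 0.638, 0.0, 0.0]
contact_force: [-0.9, -0.4, 2.9]
gripper_width: 0.009
```

```bash
cat > lid.py <<'E'
from h import *
psi=-.186; xw=np.array([np.cos(psi),np.sin(psi),0]); yw=np.array([-np.sin(psi),np.cos(psi),0]); zw=np.array([0,0,1.])
bar0=np.array([.4823,.0557,.188]); hinge=bar0+xw*.225-zw*.043
def bar(th): a=np.arctan2(43,225)+th; return hinge+.22907*(-xw*np.cos(a)+zw*np.sin(a))
def tcp(th,g,phi=0): # g: offset bar->TCP at shut (world), phi: tool tilt with lid
    return bar(th)+Rn.from_rotvec(yw*phi).apply(g)
E
python3 - <<'E'
from lid import *; from workcell import r
o=r.get_obs(); need(o,(.4823,.0557,.169),np.pi/2-.186); print(o['joint_positions'])
print(bar(0),bar(.61), Rn.from_rotvec(yw*.61).apply(zw))
for th in np.arange(0,.62,.061): d=bar(th)-bar(0); print(round(th,3),round(d@xw*1000,1),round(d[2]*1000,1))
E
```

```text
t 16.35 pos [0.4829 0.0555 0.1701] F [-0.9 -0.4  2.9] w 9.0
shift [ 0.1 -0.6  1.1] turn [ 0.0006  0.     -0.0012]
[ 0.26432948  0.34687781 -0.61568346  1.94444053  0.24880069  0.9247934
 -0.66158744]
[0.48230197 0.05569963 0.18799962] [0.5463891  0.04364003 0.30913858] [ 0.56298653 -0.10594002  0.81964802]
0.0 0.0 0.0
0.061 3.0 13.6
0.122 6.9 27.1
0.183 11.6 40.2
0.244 17.1 53.1
0.305 23.3 65.6
0.366 30.3 77.7
0.427 38.0 89.3
0.488 46.4 100.5
0.549 55.5 111.1
0.61 65.2 121.1
```

```bash
cat >> lid.py <<'E'
def rows(ths,k=.5,off=np.zeros(3)):
    g=np.array([0,0,-.019])
    out=[]
    for a,b in zip(ths[:-1],ths[1:]):
        d=(tcp(b,g,k*b)-tcp(a,g,k*a))*1000
        R=Rn.from_rotvec(yw*k*a)*Rn.from_matrix(np.c_[yw,xw,-zw])
        out.append((np.round(R.inv().apply(d),1).tolist(),round(k*(b-a),4)))
    return out
E
python3 - <<'E'
from lid import *
ths=[0,.01,.03,.055,.08,.105,.13,.155,.18,.205,.23,.255,.28,.305,.33,.355,.38,.405,.43,.455,.48,.505,.53,.555,.58,.6,.61]
for t,q in zip(ths[1:],rows(ths)): print(t,q)
E
```

```text
0.01 ([0.0, 0.3, -2.2], 0.005)
0.03 ([-0.0, 0.7, -4.5], 0.01)
0.055 ([0.0, 1.0, -5.6], 0.0125)
0.08 ([-0.0, 1.1, -5.6], 0.0125)
0.105 ([0.0, 1.1, -5.6], 0.0125)
0.13 ([0.0, 1.2, -5.5], 0.0125)
0.155 ([0.0, 1.3, -5.5], 0.0125)
0.18 ([0.0, 1.3, -5.5], 0.0125)
0.205 ([-0.0, 1.4, -5.5], 0.0125)
0.23 ([0.0, 1.5, -5.5], 0.0125)
0.255 ([-0.0, 1.5, -5.4], 0.0125)
0.28 ([-0.0, 1.6, -5.4], 0.0125)
0.305 ([0.0, 1.7, -5.4], 0.0125)
0.33 ([0.0, 1.7, -5.4], 0.0125)
0.355 ([-0.0, 1.8, -5.3], 0.0125)
0.38 ([-0.0, 1.9, -5.3], 0.0125)
0.405 ([-0.0, 1.9, -5.3], 0.0125)
0.43 ([0.0, 2.0, -5.3], 0.0125)
0.455 ([0.0, 2.1, -5.2], 0.0125)
0.48 ([0.0, 2.1, -5.2], 0.0125)
0.505 ([-0.0, 2.2, -5.2], 0.0125)
0.53 ([0.0, 2.3, -5.1], 0.0125)
0.555 ([-0.0, 2.3, -5.1], 0.0125)
0.58 ([0.0, 2.4, -5.1], 0.0125)
0.6 ([0.0, 2.0, -4.0], 0.01)
0.61 ([0.0, 1.0, -2.0], 0.005)
```

>>> {"api": "step_arm", "payload": {
  "deltas": [
    [[0, 0.3, -2.2], [0.005, 0, 0], 0],
    [[0, 0.7, -4.5], [0.01, 0, 0], 0],
    [[0, 1, -5.6], [0.0125, 0, 0], 0],
    [[0, 1.1, -5.6], [0.0125, 0, 0], 0],
    [[0, 1.1, -5.6], [0.0125, 0, 0], 0],
    [[0, 1.2, -5.5], [0.0125, 0, 0], 0]
  ]
}}

```text
time: 16.85
tool_pos: [0.4886, 0.0545, 0.198]
ee_rot: [0.77, 0.638, -0.021, -0.026]
contact_force: [4.5, 1.2, -11.9]
gripper_width: 0.0088
```

```bash
cat > st.py <<'E'
from lid import *; from workcell import r
def st():
    o=r.get_obs(); R=Rn.from_quat(o['ee_rot'])
    b=o['tool_pos']-R.apply([0,0,.019]); v=b-hinge
    print('t',round(o['time'],2),'bar',np.round(b,4),'theta',round(np.arctan2(v[2],-v@xw)-np.arctan2(43,225),4),'rad',round(np.hypot(v[2],v@xw),4),'y',round((v@yw),4),
     'phi',np.round((R*Rn.from_matrix(np.c_[yw,xw,-zw]).inv()).as_rotvec()@yw,3),'F xyz_w',np.round([o['contact_force']@a for a in(xw,yw,zw)],1),'w',round(o['gripper_width']*1e3,1),'j',np.round(o['joint_positions'],2))
E
python3 -c "
from st import *;st()
import cv2;p=r.camera('side')['frame'][:,:,::-1]
cv2.imwrite('pics/i1.png',cv2.resize(p[130:380,160:440],None,fx=2.8,fy=2.4,interpolation=cv2.INTER_CUBIC))"
```

```text
t 16.85 bar [0.4898 0.0542 0.217 ] theta 0.131 rad 0.229 y -0.0001 phi 0.067 F xyz_w [  4.2   2.  -11.9] w 8.8 j [ 0.28  0.36 -0.62  1.84  0.2   1.07 -0.61]
```

View pics/i1.png

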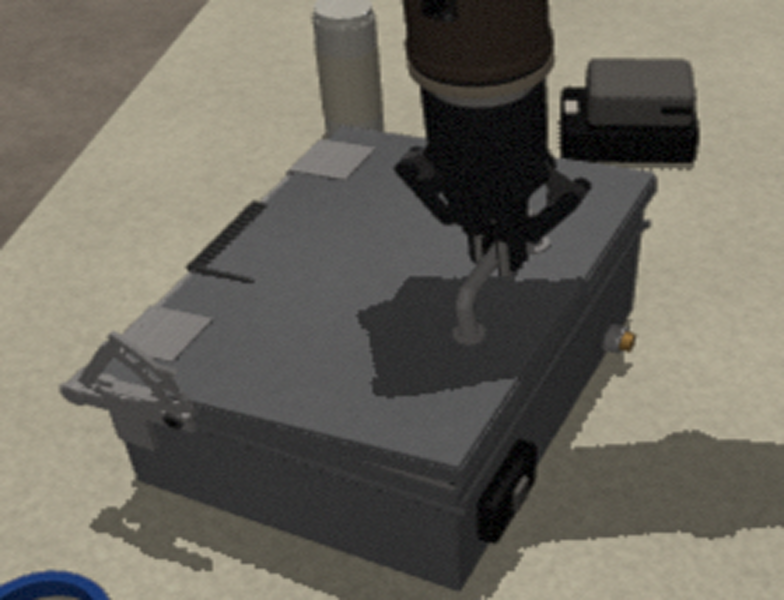

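The lid is following: it's open about 0.13 rad, with a gap along its front edge, and the forces are small. Continuing.

>>> {"api": "step_arm", "payload": {
  "deltas": [
    [[0, 1.3, -5.5], [0.0125, 0, 0], 0],
    [[0, 1.3, -5.5], [0.0125, 0, 0], 0],
    [[0, 1.4, -5.5], [0.0125, 0, 0], 0],
    [[0, 1.5, -5.5], [0.0125, 0, 0], 0],
    [[0, 1.5, -5.4], [0.0125, 0, 0], 0],
    [[0, 1.6, -5.4], [0.0125, 0, 0], 0],
    [[0, 1.7, -5.4], [0.0125, 0, 0], 0],
    [[0, 1.7, -5.4], [0.0125, 0, 0], 0]
  ]
}}

```text
time: 17.57
tool_pos: [0.5043, 0.0513, 0.2397]
ee_rot: [0.767, 0.636, -0.054, -0.064]
contact_force: [0.7, 1.2, -9.6]
gripper_width: 0.0087
```

```bash
python3 -c "
from st import *;st()"
```

```text
t 17.57 bar [0.5074 0.0508 0.2584] theta 0.3282 rad 0.2294 y -0.0002 phi 0.168 F xyz_w [ 0.5  1.3 -9.6] w 8.7 j [ 0.28  0.41 -0.62  1.68  0.16  1.28 -0.56]
```

>>> {"api": "step_arm", "payload": {
  "deltas": [
    [[0, 1.8, -5.3], [0.0125, 0, 0], 0],
    [[0, 1.9, -5.3], [0.0125, 0, 0], 0],
    [[0, 1.9, -5.3], [0.0125, 0, 0], 0],
    [[0, 2.0, -5.3], [0.0125, 0, 0], 0],
    [[0, 2.1, -5.2], [0.0125, 0, 0], 0],
    [[0, 2.1, -5.2], [0.0125, 0, 0], 0],
    [[0, 2.2, -5.2], [0.0125, 0, 0], 0],
    [[0, 2.3, -5.1], [0.0125, 0, 0], 0]
  ]
}}

```text
time: 18.23
tool_pos: [0.5271, 0.047, 0.2766]
ee_rot: [0.763, 0.633, -0.087, -0.104]
contact_force: [-4.7, 2.7, -10.9]
gripper_width: 0.0091
```

```bash
python3 -c "
from st import *;st()"
```

```text
t 18.23 bar [0.5321 0.0461 0.2949] theta 0.5216 rad 0.2299 y -0.0002 phi 0.272 F xyz_w [ -5.2   1.8 -10.9] w 9.1 j [ 0.27  0.48 -0.6   1.49  0.14  1.49 -0.53]
```

>>> {"api": "step_arm", "payload": {
  "deltas": [
    [[0, 2.3, -5.1], [0.0125, 0, 0], 0],
    [[0, 2.4, -5.1], [0.0125, 0, 0], 0],
    [[0, 2.0, -4.0], [0.01, 0, 0], 0],
    [[0, 1.2, -2.0], [0.005, 0, 0], 0],
    [[0, 0, 0], [0, 0, 0], 0],
    [[0, 0, 0], [0, 0, 0], 0]
  ]
}}

```text
time: 18.73
tool_pos: [0.538, 0.0449, 0.2898]
ee_rot: [0.76, 0.631, -0.1, -0.12]
contact_force: [-8.7, 2.8, -9.2]
gripper_width: 0.0086
```

```bash
python3 -c "
from st import *;st()
import cv2
for n in('side','top'):
  q=r.camera(n);p=q['frame'][:,:,::-1]; cv2.imwrite(f'pics/fin_{n}.png',p)
  if n=='side':
    cv2.imwrite('pics/z1.png',cv2.resize(p[230:350,170:310],None,fx=5.5,fy=5,interpolation=cv2.INTER_CUBIC))
    for t in('pin_hole','stay_mark'): print(t,r.boxes_of(q,t))
o=hinge-xw*.137-zw*.145
H=o+xw*.137+zw*.145
for y,nm in((.184,'mark'),(.190,'hole')):
  for th in(.55,.58,.61,.64,.67): print(nm,th,proj(side,H+yw*y+.08*(-xw*np.cos(th)+zw*np.sin(th))))
"
```

```text
t 18.73 bar [0.5437 0.0439 0.3079] theta 0.598 rad 0.23 y -0.0003 phi 0.313 F xyz_w [-9.1  1.2 -9.2] w 8.6 j [ 0.25  0.52 -0.6   1.41  0.13  1.57 -0.52]
pin_hole [{'location': [286.9, 232.8], 'score': 0.7}]
stay_mark [{'location': [297.0, 268.3], 'score': 0.82}]
mark 0.55 [215.7926112  288.65709691]
mark 0.58 [214.98148072 287.66789986]
mark 0.61 [214.14314289 286.68052764]
mark 0.64 [213.27839376 285.69603175]
mark 0.67 [212.38806677 284.7154667 ]
hole 0.55 [213.84840662 291.05813358]
hole 0.58 [213.03131881 290.067284  ]
hole 0.61 [212.18698831 289.07813868]
hole 0.64 [211.31621757 288.09175131]
hole 0.67 [210.41984659 287.10917881]
```

View pics/z1.png

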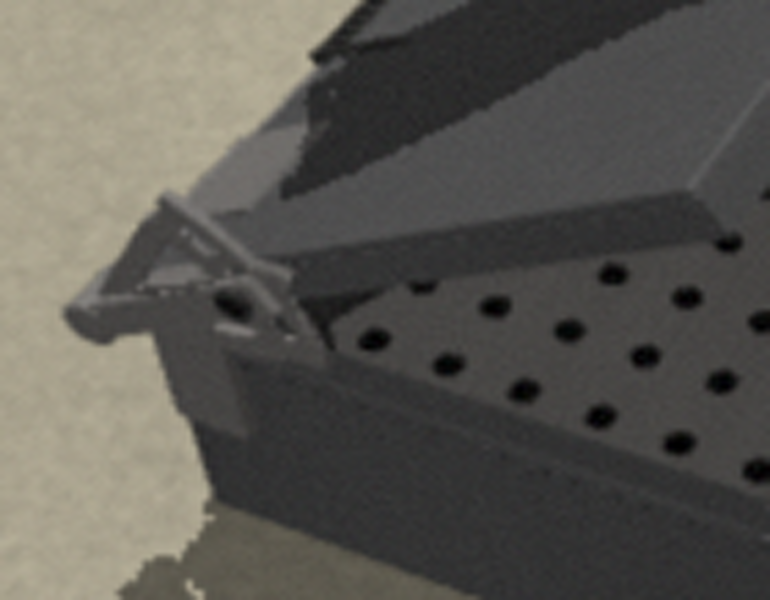

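View pics/fin_side.png

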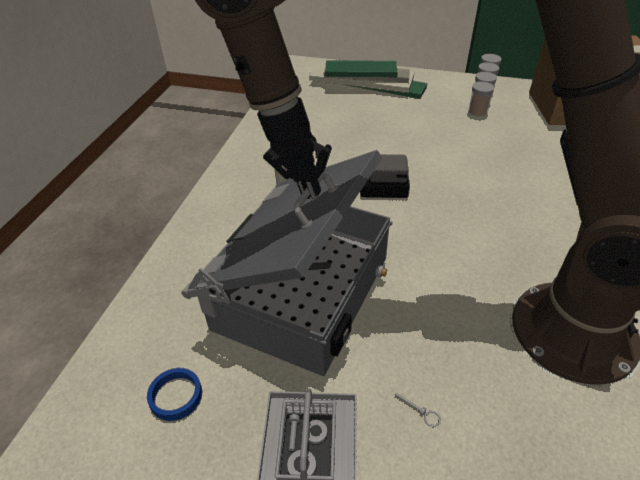

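View pics/fin_top.png

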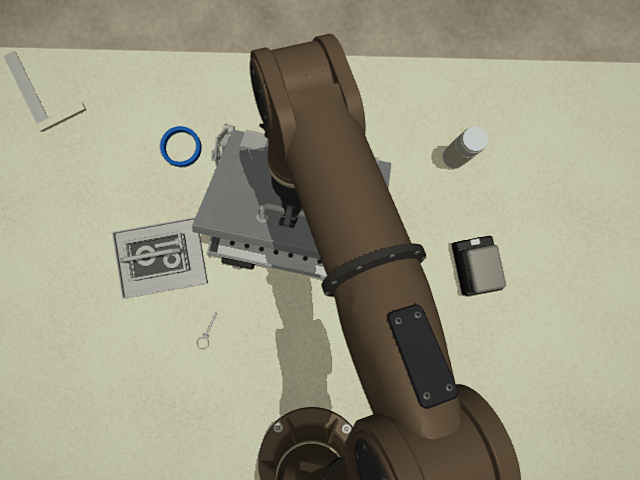

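```bash
python3 -c "
import cv2
s=cv2.imread('pics/fin_side.png');t=cv2.imread('pics/fin_top.png')
cv2.imwrite('pics/c1.png',cv2.resize(s[255:305,180:340],None,fx=5,fy=5,interpolation=cv2.INTER_CUBIC))
cv2.imwrite('pics/c2.png',cv2.resize(t[120:280,185:265],None,fx=6,fy=3.7,interpolation=cv2.INTER_CUBIC))
from lid import *
H=hinge
print('hole shut',proj(side,H+yw*.19-.08*xw))
def c(th,x,z,y): 
  v=-xw*x+zw*z; return H+yw*y+Rn.from_rotvec(yw*th).apply(v)
for th in(.55,.58,.61,.64):
  print(th,'FLtop',proj(side,c(th,.272,.005,.174)).round(1),proj(top,c(th,.272,.005,.174)).round(1),'FLbot',proj(side,c(th,.272,-.003,.174)).round(1),'FRtop',proj(side,c(th,.272,.005,-.174)).round(1))
print('shut',proj(side,c(0,.272,.005,.174)),proj(top,c(0,.272,.005,.174)))
"
```

```text
hole shut [223.29248765 308.32247743]
0.55 FLtop [297.5 272.1] [193. 228.] FLbot [300.2 275.9] FRtop [377.9 153.3]
0.58 FLtop [294.6 268.1] [192.7 225.2] FLbot [297.4 272. ] FRtop [376.  149.9]
0.61 FLtop [291.6 264.2] [192.4 222.3] FLbot [294.5 268. ] FRtop [373.9 146.4]
0.64 FLtop [288.4 260.2] [192.1 219.3] FLbot [291.5 264.1] FRtop [371.8 143. ]
shut [324.30087336 336.36001108] [204.19713006 254.54891241]
```

View pics/c1.png

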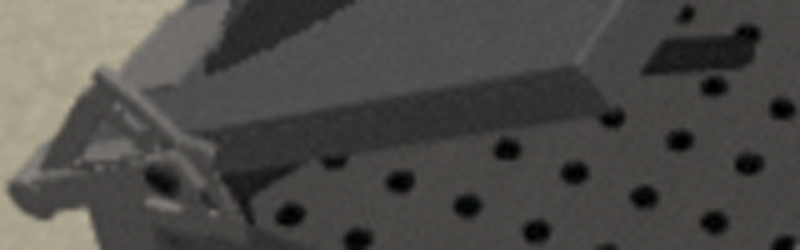

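View pics/c2.png

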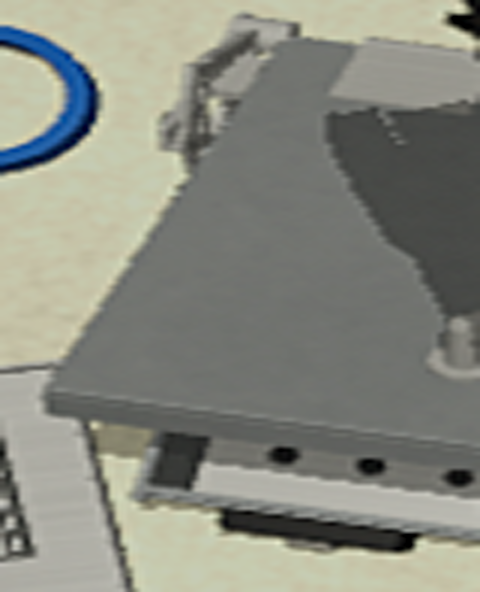

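The lid's front-left corner gives 0.585–0.59 rad (side view 294.6,267.6; top view 192.5,224.7). The tool pose gives 0.598. All of these are inside the window, but slightly low, so I'll nudge up by about 0.02 rad.

>>> {"api": "step_arm", "payload": {
  "deltas": [
    [[0, 0.7, -1.3], [0.003, 0, 0], 0],
    [[0, 0.7, -1.4], [0.004, 0, 0], 0],
    [[0, 0.6, -1.3], [0.003, 0, 0], 0],
    [[0, 0, 0], [0, 0, 0], 0],
    [[0, 0, 0], [0, 0, 0], 0],
    [[0, 0, 0], [0, 0, 0], 0]
  ]
}}

```text
time: 19.43
tool_pos: [0.5409, 0.0443, 0.293]
ee_rot: [0.759, 0.63, -0.104, -0.123]
contact_force: [-8.8, 2.6, -9.1]
gripper_width: 0.0086
```

```bash
python3 -c "
from st import *;st()
import cv2
p=r.camera('side')['frame'][:,:,::-1]
q=r.camera('top')['frame'][:,:,::-1]
a=cv2.resize(p[245:305,180:340],None,fx=5,fy=5,interpolation=cv2.INTER_CUBIC)
b=cv2.resize(q[205:265,180:340],None,fx=5,fy=5,interpolation=cv2.INTER_CUBIC)
cv2.imwrite('pics/k1.png',cv2.vconcat([a,b])[:600])
st()"
```

```text
t 19.43 bar [0.5468 0.0432 0.311 ] theta 0.6171 rad 0.2301 y -0.0003 phi 0.324 F xyz_w [-9.1  0.9 -9.1] w 8.6 j [ 0.25  0.53 -0.59  1.39  0.13  1.59 -0.52]
t 19.53 bar [0.5468 0.0433 0.311 ] theta 0.617 rad 0.2301 y -0.0003 phi 0.324 F xyz_w [-9.4  0.7 -9. ] w 8.5 j [ 0.25  0.53 -0.59  1.39  0.13  1.59 -0.52]
```

View pics/k1.png

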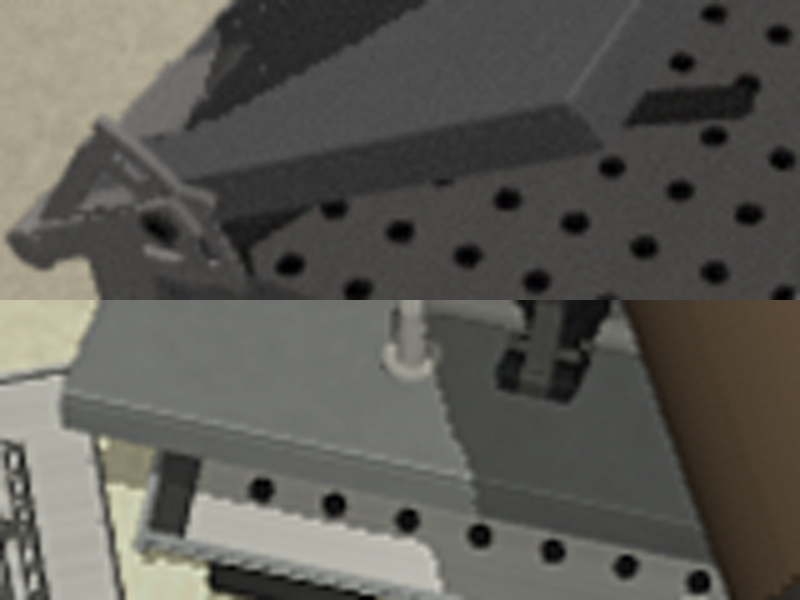

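The corner now gives 0.60–0.61 rad and the tool pose gives 0.617. Nothing is drifting, so I'm handing in.

```bash
python3 -c "
from st import *;print(r.close_job());st()"
```

```text
the job is handed in; nothing more can be done
None
the job is handed in; nothing more can be done
```

The basket is standing in the drip tray, and I handed the job in at about 19.5 s with the arm still holding the lid by its handle at about 35°.

- **Basket:** I lifted it by the hoop, and it looked level in the pictures with a load of about 4.5 N. I set it down to light contact near the middle of the tray. A picture after release shows it upright.
- **Lid:** I raised it along its arc with a 100 N grip. The last angle checks were 0.617 rad from the tool pose and 0.60–0.61 rad from the lid's front corner in both cameras. They differ by about 0.01 rad, and all lie within 0.55–0.67.
- **Steadiness:** The pose was the same in two readings 0.1 s apart, and the force on the tool was about 13 N.
- **Failed check:** The detector did not find the pin hole itself; its pin-hole and stay-mark boxes landed on the lid. I judged the pin hole only from the lid angle and, before the last small nudge upward, from one dark spot within about 1.5 pixels of where the hole should be.
- **Other things:** The arm was routed clear of the charger, spray can, tape roll and stay pin, and they look unmoved in the pictures. I did not measure their positions again.

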